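# Load the sensor calibration chamber and clamp it shut

### The job

Get the calibration chamber ready to run: take every sensor module out of the black pocket tray and lay them all on the floor of the chamber's well, side by side and none on top of another. Then put the lid on so that it sits fully home on the rim, and last swing both hold-down clamps fully down onto it. Leave the jar, the tape roll and the screwdriver where they are.

Things in the scene. Friction and masses are not known exactly. Their poses are not given: they have to be found in the camera images.
- chamber: Calibration chamber, fixed: white open box 150 x 150 mm, rim 75 mm above the bench; well 130 x 130 mm, flat copper floor 30 mm above the bench. Origin: centre of its underside, on the bench, z up. Black display on its -x face. clampL is on its +y side, clampR on -y, each on a dark post 34 (x) x 24 (y) mm at x = 0, y = +-112 mm, 96 mm high. Position and yaw vary a little.
- lid: Loose lid, 250 g: aluminium plate 146 x 146 x 6 mm over a plug 120 x 120 x 6 mm (5 mm play all round in the well). Black bar handle on top: 48 mm along x, 14 along y, 26 high, top 38 mm above origin. Origin: centre of plug's underside, z up. Starts flat on the bench left or right of the chamber. Home: plate on rim, origin 69 mm above the chamber's; quarter turns are equal.
- tray: Black pocket tray fixed on the bench, 160 mm (x) by 120 mm (y), 14 mm thick, with six pockets 29 x 23 mm, 8 mm deep, in 3 columns at x = -46, 0, 46 mm and 2 rows at y = -26, 26 mm. Origin at the centre of its underside, z up. On the other side of the chamber from the lid.
- clampL (a joint): Hold-down clamp on the chamber's +y side, rad: 0 = down, bar level, its rubber foot on the seated lid; 1.57 = upright; starts at 2.5 to 2.8, open, leaning outward. Stays where left; 2 to 3 N at the grip moves it. Hinge axis along chamber x through chamber point (0, 112, 104) mm. At angle a the grip is at chamber y = 112 - 72 cos a, z = 104 + 72 sin a mm.
- clampR (a joint): The same clamp mirrored on the chamber's -y side: hinge at chamber point (0, -112, 104) mm; at angle a the grip is at y = -(112 - 72 cos a), z = 104 + 72 sin a mm; 0 = down, starts at 2.5 to 2.8.
- clampL_grip (a point): Grip of clampL: mid-thickness of its bar inside the black rubber sleeve at the free end, 72 mm from the hinge. The steel bar is 84 mm long, 14 mm wide (along chamber x), 10 mm thick; a rubber foot of 16 mm across, 54 mm from the hinge, reaches 22.5 mm below the bar's middle.
- clampR_grip (a point): Grip of clampR: the same point on the same bar, mirrored.
- module1: Sensor module: a grey plastic block 24 mm (x) by 18 mm (y) by 20 mm (z) with a small copper contact on top, 25 g. Origin at the centre of the block. Starts upright in a pocket of the tray, 12 mm of it above the tray's top. May be absent (None): three to five are there.
- module2: Sensor module: a grey plastic block 24 mm (x) by 18 mm (y) by 20 mm (z) with a small copper contact on top, 25 g. Origin at the centre of the block. Starts upright in a pocket of the tray, 12 mm of it above the tray's top. May be absent (None): three to five are there.
- module3: Sensor module: a grey plastic block 24 mm (x) by 18 mm (y) by 20 mm (z) with a small copper contact on top, 25 g. Origin at the centre of the block. Starts upright in a pocket of the tray, 12 mm of it above the tray's top. May be absent (None): three to five are there.
- module4: Sensor module: a grey plastic block 24 mm (x) by 18 mm (y) by 20 mm (z) with a small copper contact on top, 25 g. Origin at the centre of the block. Starts upright in a pocket of the tray, 12 mm of it above the tray's top. May be absent (None): three to five are there.
- module5: Sensor module: a grey plastic block 24 mm (x) by 18 mm (y) by 20 mm (z) with a small copper contact on top, 25 g. Origin at the centre of the block. Starts upright in a pocket of the tray, 12 mm of it above the tray's top. May be absent (None): three to five are there.
- jar: Bystander: jar, 54 mm across, 85 mm high, standing on the bench behind the chamber; origin under its centre.
- tape: Bystander: roll of tape lying flat, 90 mm across, 24 mm high, behind the chamber; origin under its centre.
- driver: Bystander: screwdriver, 160 mm long, handle 25 mm thick, lying on the bench beyond the chamber, to its left; origin at its middle.

How it is judged:
On the way, in this order (a step that is already met when the one before it is completed fails the run):
1. every module that is there lies on the floor of the chamber's well (x of module1 in the frame of chamber between -0.066 and 0.066 m and y of module1 in the frame of chamber between -0.066 and 0.066 m and z of each of module1, module2, module3, module4, module5 in the frame of chamber below 0.047 m and x of module2 in the frame of chamber between -0.066 and 0.066 m and y of module2 in the frame of chamber between -0.066 and 0.066 m and x of module3 in the frame of chamber between -0.066 and 0.066 m and y of module3 in the frame of chamber between -0.066 and 0.066 m and x of module4 in the frame of chamber between -0.066 and 0.066 m and y of module4 in the frame of chamber between -0.066 and 0.066 m and x of module5 in the frame of chamber between -0.066 and 0.066 m and y of module5 in the frame of chamber between -0.066 and 0.066 m), for 0.3 s.
2. the lid sits home on the chamber, modules inside (all of step 1 and horizontal distance between lid and chamber below 0.01 m and z of lid in the frame of chamber between 0.064 and 0.0715 m and angle between lid's own z axis and vertical below 0.04 rad), for 0.3 s.
3. both clamps are down on the lid (all of step 2 and value of joint each of clampL, clampR below 0.08 rad), for 0.3 s.
At the end, for the whole second after the job is handed in: Every module present is inside the chamber's well on its floor (centre at most 17 mm above the floor, so none stacked), the lid is level and home on the rim (centre within 10 mm of the chamber's, plate within 2.5 mm of the rim, at rest), and both clamps are down (joints below 0.08 rad) (all of step 3 and linear speed of lid below 0.02 m/s); the robot touches nothing.
It fails at once if the jar is pushed more than 4 cm from its place (distance of jar from where it was at the start of the episode above 0.04 m).
It fails at once if the tape is pushed more than 4 cm from its place (distance of tape from where it was at the start of the episode above 0.04 m).
It fails at once if the driver is pushed more than 4 cm from its place (distance of driver from where it was at the start of the episode above 0.04 m).
Of module1, module2, module3, module4, module5 only 3 to 5 are there at a start; the rules pass over those that are not, and their reading is None.
At some moment in a run one of lid may be knocked a few centimetres aside while the robot is not near it.
Once in a run the grip may slacken for a moment while it holds something.
It also fails if it takes over 210 s, if anything falls off the work surface, if the arm or the gripper's body presses on something with over 40 N, if the wrist force passes 120 N, or if a joint passes its speed limit or range.

### The arm

A 6-joint arm with a two-finger parallel gripper is mounted at the origin on the work surface. World frame = base frame: x ahead of the robot, y to its left, z up, the work surface at z = 0. Lengths are in m, angles in rad, forces in N, time in s.
With the tool pointing down it reaches from about 0.2 to 0.875 m from the base axis. Payload 3.4 kg.
Tool frame: the origin (TCP) lies between the finger pads; the fingertips stand 25 mm ahead of it and the grasp point (between the pads) lies 6 mm ahead of it (r.nose_length is the z of the fingertips in the tool frame, in m); z points along the fingers, y is the line along which they close (so a half turn about z gives the same grasp; the last joint's range is limited). The gripper opens to 94 mm and grips with 3 to 60 N. Pads are 16 mm wide; open, the fingers measure 119 mm over their backs; the gripper's body (75 mm by 177 mm) begins 78 mm behind the grasp point.
Start: joints at [1.218, 0.276, 1.505, -0, 1.361, -0.121], TCP at [0.132, 0.56, 0.23] pointing down, gripper open.
Joint ranges: [-2.89, 2.89], [-0.75, 2.08], [0.22, 2.7], [-1.18, 4.32], [0.11, 2.71], [-2.7, 2.7]. Speed limits (rad/s): [2.57, 2.57, 3.14, 3.14, 3.14, 3.14].

### API

Orientations are given as a unit quaternion [w, x, y, z].
In Python, from plant import r, gripper_to, inverse_kinematics, vision, models, telemetry gives the robot as it stands. Calls block until the motion is done:
- r.move_to(position, orientation): joint-space move of the TCP to a pose.
- r.move_l(position, rot=None, vel=0.15, guard=None): straight line of the TCP; rot=None keeps the orientation; vel is the mean speed in m/s. With guard (N) it stops when the force on the tool has changed by that much, and returns True; else False.
- r.movej(angles): joint-space move.
- gripper_to(opening, f_grip=None): finger opening in m; f_grip is the grip in N (None keeps the last); returns when the fingers have stopped.
- r.hold(seconds).
- inverse_kinematics(position, orientation): joint angles nearest the present ones, or None.
- vision.snapshot(name): name is "side" or "top"; returns the picture (384x512x3 uint8, red, green, blue); there is no depth.
- vision.get_calibration(name): a dict with "fx", "fy", "cx", "cy" (pixels), "position" and "orientation" of the camera in the world. Camera axes: x right, y down, z forward; pixel columns grow to the right and rows downward; lengths in m; the calibration is good to about 2 mm. A picture is of the moment at which its call begins. get_calibration takes no time and is no camera call.
A pose or a line that the arm cannot do raises r.PlanningError and nothing moves.
- r.sign_off(): hands the job in; it is judged then, once.
Trained networks look in the newest picture that a camera, given by its name, has taken for a name from the list of things; names that differ only in an ending like _2 or _b are one class to them, and where a whole thing is asked for, a point or a joint stands for the part that bears it (a point fixed in the world has none). Each returns a list of dicts, best first, with "score" (0 to 1); they miss things now and then, are a little off and sometimes report something else, mostly with a low value. They report only what shows in the picture. A call takes as long as a camera call.
- models.boxes_of(thing, camera): "at" ([x, y, z] in m, in world coordinates, good to about 4 mm: the middle of the surface that is visible of it).
- models.regions_of(thing, camera): "pixels" (384x512 bool, what is visible of it).
- models.mark_of(thing, camera): "at" ([x, y, z] in m, in world coordinates, good to about 4 mm: a listed point, or the origin of a listed thing).
Readings, each from a call of its own:
- telemetry.current_t(): time.
- telemetry.current_joints(): joint angles.
- telemetry.current_dq(): joint speeds.
- telemetry.current_joint_efforts(): joint torques, N m.
- telemetry.current_ee_pos(): TCP position.
- telemetry.current_tool_rot(): TCP orientation.
- telemetry.current_wrist_force(): force on the tool from outside, world axes, zero at the start.
- telemetry.current_torque(): the same for the moment, N m.
- telemetry.current_opening(): finger opening in m.
- telemetry.current_finger_force(): force on a finger pad.
Only numpy, scipy, OpenCV 4.12 (cv2) and the standard library are available. Lean on these libraries where they do the work, as an engineer would, in place of code of your own. Each camera call takes 0.05 s, during which the arm holds its last target. There are 200 camera calls.

## Working session

There is one attempt and no reset: what is moved stays moved. The work goes in short steps, each a Python script; the robot and the scene stay as the last script left them, time stands still between calls to the robot, and variables do not carry over. Pictures are saved under pics/ and viewed, at most 14 in all, crops included, and the job is handed in when it is done.

```bash
ls; mkdir -p pics
python3 - <<'E'
from plant import r, vision, models, telemetry
import cv2, numpy as np
for c in ("side","top"):
    im=vision.snapshot(c); cv2.imwrite(f"pics/{c}0.png",im[:,:,::-1])
    k=vision.get_calibration(c); print(c,k)
    for n in ["chamber","lid","tray","clampL_grip","clampR_grip","module1","jar","tape","driver"]:
        print(n,[(np.round(d["at"],3).tolist(),round(d["score"],2)) for d in models.mark_of(n,c)][:7])
print(telemetry.current_t())
E
```

```text
pics
side {'fx': 385.30972902437077, 'fy': 385.30972902437077, 'cx': 250.49607991906714, 'cy': 194.84359026115078, 'position': array([ 0.50960852, -0.62859995,  0.74702272]), 'orientation': array([-0.37626178,  0.9235745 , -0.06971959,  0.02400809])}
chamber []
lid [([0.538, 0.334, -0.001], 0.93)]
tray [([0.476, -0.329, -0.002], 0.71), ([0.518, -0.358, 0.013], 0.28)]
clampL_grip [([0.536, 0.159, 0.135], 0.6)]
clampR_grip [([0.6, -0.19, 0.139], 0.45)]
module1 [([0.48, -0.354, 0.017], 0.62), ([0.43, -0.353, 0.019], 0.51), ([0.519, -0.356, 0.011], 0.5), ([0.432, -0.303, 0.015], 0.44)]
jar [([0.762, 0.082, 0.004], 0.76), ([0.742, 0.27, -0.004], 0.57)]
tape [([0.767, -0.15, -0.004], 0.62)]
driver [([0.749, 0.27, -0.002], 0.81), ([0.567, -0.014, -0.0], 0.59)]
top {'fx': 376.22865141254545, 'fy': 376.22865141254545, 'cx': 257.87170769681734, 'cy': 191.94288922422163, 'position': array([ 0.44828917, -0.01527294,  1.12087452]), 'orientation': array([ 0.05703554, -0.6988434 ,  0.71107802, -0.0522771 ])}
chamber [([0.566, -0.017, 0.005], 0.57)]
lid [([0.536, 0.33, -0.002], 0.69)]
tray [([0.485, -0.331, -0.002], 0.97), ([0.596, -0.193, 0.14], 0.21)]
clampL_grip [([0.535, 0.16, 0.134], 0.63)]
clampR_grip [([0.598, -0.188, 0.136], 0.58)]
module1 [([0.478, -0.357, 0.018], 0.63), ([0.525, -0.358, 0.017], 0.62), ([0.43, -0.353, 0.014], 0.5), ([0.434, -0.305, 0.017], 0.38)]
jar [([0.762, 0.08, 0.001], 0.65)]
tape [([0.77, -0.147, 0.002], 0.68)]
driver [([0.746, 0.265, -0.001], 0.7)]
1.0
```

Run:
```python
import cv2
for c in ("side","top"):
    im=cv2.imread(f"pics/{c}0.png"); cv2.imwrite(f"pics/{c}0b.png",cv2.resize(im,(768,576),interpolation=cv2.INTER_CUBIC))
```

```text
(no output)
```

View pics/top0b.png

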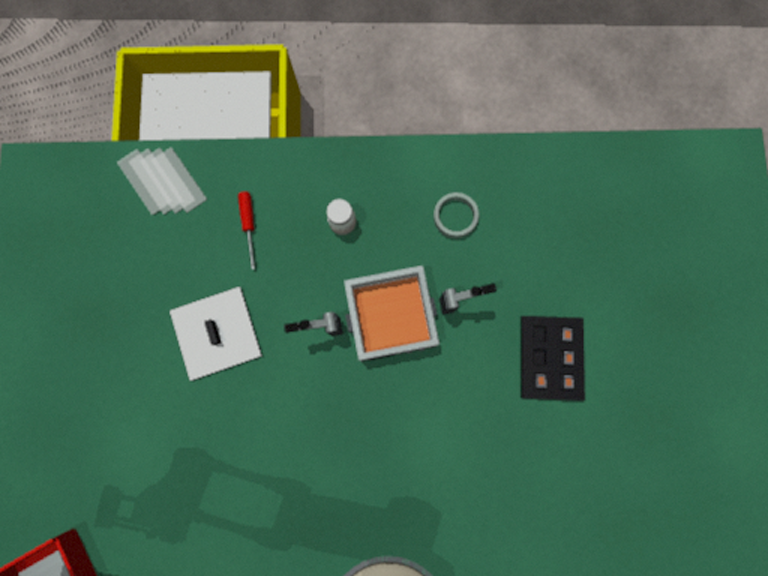

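View pics/side0b.png

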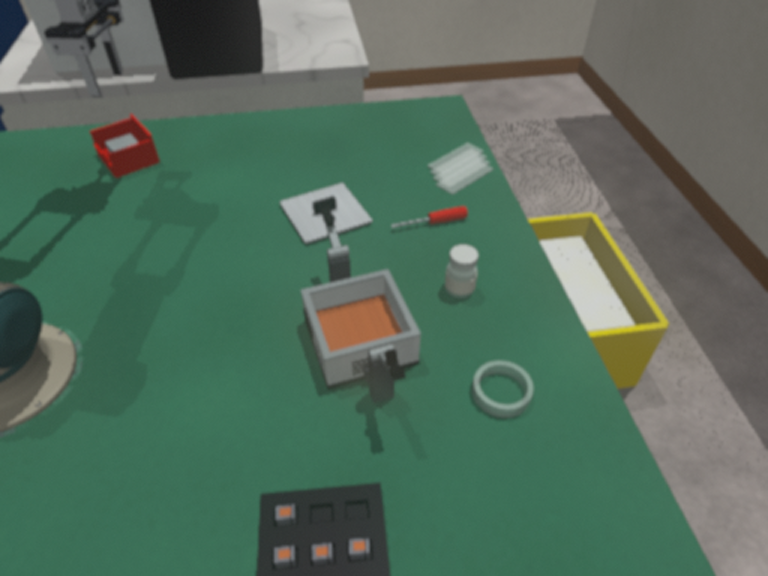

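Four modules are in the tray: right column at 768-px image (567,335), (568,358), (569,382), plus (541,381). The chamber is at about (392,312) with yaw about 0.18. The lid lies left at (215,332) and both clamps are open. Next I fit poses by silhouette in both views.

```bash
cat > h.py <<'E'
from plant import r, gripper_to, inverse_kinematics, vision, models, telemetry
import cv2, numpy as np
from scipy.spatial.transform import Rotation as R
from scipy.optimize import minimize
def K(c):
    k=vision.get_calibration(c); q=k["orientation"]
    return k, R.from_quat([q[1],q[2],q[3],q[0]])
def proj(P,c):
    k,q=K(c); p=q.inv().apply(np.atleast_2d(P)-k["position"])
    return np.c_[k["fx"]*p[:,0]/p[:,2]+k["cx"], k["fy"]*p[:,1]/p[:,2]+k["cy"]]
def tri(obs):   # {camera:(u,v)} -> least-squares 3D point
    A=np.zeros((3,3)); b=np.zeros(3)
    for c,(u,v) in obs.items():
        k,q=K(c); d=q.apply([(u-k["cx"])/k["fx"],(v-k["cy"])/k["fy"],1]); d/=np.linalg.norm(d)
        M=np.eye(3)-np.outer(d,d); A+=M; b+=M@k["position"]
    return np.linalg.solve(A,b)
def xf(p,pose):
    x,y,t=pose[:3]; z=pose[3] if len(pose)>3 else 0; p=np.atleast_2d(p)
    c,s=np.cos(t),np.sin(t)
    return np.c_[x+c*p[:,0]-s*p[:,1], y+s*p[:,0]+c*p[:,1], z+p[:,2]]
def box(sx,sy,z0,z1,cx=0,cy=0):
    return np.array([[cx+i*sx/2,cy+j*sy/2,z] for i in(-1,1) for j in(-1,1) for z in(z0,z1)])
PARTS={"lid":[box(.146,.146,.006,.012)],
       "tray":[box(.16,.12,0,.014)],
       "chamber":[box(.15,.15,0,.075)]}
S=4
def silh(parts,pose,c):
    m=np.zeros((384*S,512*S),np.uint8)
    for p in parts:
        h=cv2.convexHull(proj(xf(p,pose),c).astype(np.float32))
        cv2.fillConvexPoly(m,np.round(((h+.5)*S-.5)*16).astype(np.int32),1,shift=4)
    return m>0
def fit(name,masks,x0,dz=False):
    big={c:cv2.resize(m.astype(np.uint8),None,fx=S,fy=S,interpolation=cv2.INTER_NEAREST)>0 for c,m in masks.items()}
    def cost(v):
        s=0
        for c,m in big.items():
            a=silh(PARTS[name],v,c); s+=1-(a&m).sum()/(a|m).sum()
        return s
    x0=np.array(x0,float); d=np.diag([.008,.008,.08,.008][:len(x0)])
    o=minimize(cost,x0,method="Nelder-Mead",options=dict(initial_simplex=np.vstack([x0,x0+d]),xatol=1e-4,fatol=1e-4))
    return o.x,o.fun
def region(n,c):
    g=models.regions_of(n,c); return (g[0]["pixels"],g[0]["score"]) if g else (None,0)
def down(yaw):  # tool down, closing line (tool y) along world direction yaw(+pi/2)
    q=(R.from_euler("z",yaw)*R.from_euler("x",np.pi)).as_quat(); return [q[3],q[0],q[1],q[2]]
E
python3 - <<'E'
from h import *
for c in("top","side"): vision.snapshot(c)
init={"lid":[.537,.332,.2],"tray":[.48,-.33,0.],"chamber":[.567,-.015,.18]}
for n,x0 in init.items():
    ms={}
    for c in("top","side"):
        m,s=region(n,c)
        if m is None: print(n,c,"none"); continue
        ys,xs=np.nonzero(m); print(n,c,round(s,2),m.sum(),xs.min(),xs.max(),ys.min(),ys.max())
        ms[c]=m
    for cs in [list(ms)]+[[c] for c in ms]:
        o,f=fit(n,{c:ms[c] for c in cs},x0); print(cs,np.round(o,4),round(f,3))
    if len(ms)==2: o,f=fit(n,ms,list(x0)+[0.]); print("with z",np.round(o,4),round(f,3))
gt={c:models.regions_of("module1",c) for c in("top","side")}
for c in gt:
  for g in gt[c]:
    ys,xs=np.nonzero(g["pixels"]); print(c,round(g["score"],2),len(xs),xs.mean().round(1),ys.mean().round(1))
for n in("clampL_grip","clampR_grip","chamber"):
  for c in("top","side"): print(n,c,[(np.round(d["at"],3).tolist(),round(d["score"],2)) for d in models.mark_of(n,c)[:2]])
E
```

```text
lid top 0.82 2446 113 172 191 252
lid side 0.82 1400 186 247 122 160
['top', 'side'] [0.5402 0.3339 0.3206] 0.155
['top'] [0.5404 0.3323 0.3209] 0.029
['side'] [0.5396 0.3364 0.3172] 0.109
with z [0.5398 0.3318 0.3203 0.0032] 0.139
tray top 0.88 2053 347 389 210 266
tray side 0.87 4260 171 259 322 383
['top', 'side'] [ 0.4797 -0.3286 -0.0531] 0.3
['top'] [ 0.4804 -0.3288 -0.0521] 0.136
['side'] [ 0.4788 -0.3282 -0.0559] 0.156
with z [ 0.4797 -0.3285 -0.0541  0.0011] 0.3
chamber top 0.76 3588 189 329 177 239
chamber side 0.91 5422 201 279 137 267
['top', 'side'] [ 0.5671 -0.0148  0.1743] 0.376
['top'] [ 0.5676 -0.0148  0.1832] 0.193
['side'] [ 0.5669 -0.0145  0.1707] 0.181
with z [ 0.567  -0.0154  0.1772  0.0021] 0.373
top 0.61 68 377.5 254.0
top 0.59 58 376.5 222.1
top 0.39 70 377.5 238.1
side 0.74 175 238.9 365.4
side 0.56 173 190.6 342.6
side 0.5 164 213.4 369.1
side 0.44 189 189.4 370.7
clampL_grip top [([0.536, 0.16, 0.135], 0.64), ([0.535, 0.33, 0.0], 0.31)]
clampL_grip side [([0.534, 0.162, 0.137], 0.75)]
clampR_grip top [([0.599, -0.188, 0.139], 0.43)]
clampR_grip side [([0.541, 0.328, 0.003], 0.68), ([0.6, -0.19, 0.138], 0.47)]
chamber top [([0.57, -0.014, 0.002], 0.93), ([0.522, -0.355, 0.016], 0.6)]
chamber side [([0.566, -0.015, -0.001], 0.91)]
```

```bash
cat >> h.py <<'E'
CH=np.array([.5671,-.0150,.178]); TR=np.array([.4798,-.3287,-.054])
def pick_place(src,dst,open_to=.028):
    s=xf([*src,0],TR)[0]; d=xf([*dst,0],CH)[0]
    q=down(TR[2]); r.move_to([s[0],s[1],.13],q); gripper_to(.042,20)
    g=r.move_l([s[0],s[1],.0415],vel=.1,guard=6); gripper_to(0,20)
    print("pick tip z",telemetry.current_ee_pos()[2].round(4),g,"open",round(telemetry.current_opening(),4))
    dz=telemetry.current_ee_pos()[2]-.006   # TCP above module underside
    r.move_l([s[0],s[1],.20],vel=.2)
    print(" lifted",round(telemetry.current_opening(),4))
    q=down(CH[2]); r.move_to([d[0],d[1],.20],q)
    o=telemetry.current_opening(); print(" over well",round(o,4))
    if o<.012: return False
    r.move_l([d[0],d[1],.045+dz],vel=.15)
    g=r.move_l([d[0],d[1],.03+dz-.002],vel=.03,guard=4)
    print(" place z",telemetry.current_ee_pos()[2].round(4),g,"open",round(telemetry.current_opening(),4))
    gripper_to(open_to,20); r.move_l([d[0],d[1],.20],vel=.2); return True
E
python3 - <<'E'
from h import *
print("module top", [tri({"top":a,"side":b}).round(4).tolist() for a,b in [((377.5,238.1),(213.4,369.1)),((376.5,222.1),(238.9,365.4)),((377.5,254),(189.4,370.7))]])
pick_place((-.046,.026),(.03,-.03)); print(telemetry.current_t())
E
```

```text
module top [[0.4769, -0.3549, 0.0167], [0.5238, -0.3552, 0.016], [0.4323, -0.3516, 0.0176]]
pick tip z 0.0418 False open 0.0176
 lifted 0.0174
 over well 0.0174
 place z 0.0657 True open 0.0176
12.2667
```

Run:
```python
from h import *
for s,d in [((-.046,-.026),(-.03,-.03)),((0,-.026),(-.03,.03)),((.046,-.026),(.03,.03))]:
    if not pick_place(s,d): break
im=vision.snapshot("top"); print(telemetry.current_t())
r.move_to([.42,.2,.3],down(CH[2]))
im=vision.snapshot("top")
cv2.imwrite("pics/top1.png",cv2.resize(im[160:280,90:410,::-1],(800,300),interpolation=cv2.INTER_CUBIC))
print([(np.round(d["at"],3).tolist(),round(d["score"],2)) for d in models.mark_of("module1","top")])
m=region("lid","top")[0]; print(fit("lid",{"top":m},[.537,.332,.3]))
```

```text
pick tip z 0.0419 False open 0.0177
 lifted 0.0177
 over well 0.0176
 place z 0.0657 True open 0.0174
pick tip z 0.0419 False open 0.0179
 lifted 0.0176
 over well 0.0175
 place z 0.0656 True open 0.0176
pick tip z 0.0419 False open 0.0174
 lifted 0.0178
 over well 0.0178
 place z 0.0657 True open 0.0177
37.125
[([0.543, -0.052, 0.039], 0.63), ([0.531, 0.004, 0.039], 0.42), ([0.597, -0.043, 0.036], 0.39), ([0.591, 0.019, 0.042], 0.38)]
(array([0.54931369, 0.3108576 , 0.31815936]), np.float64(0.03746703147723629))
```

View pics/top1.png

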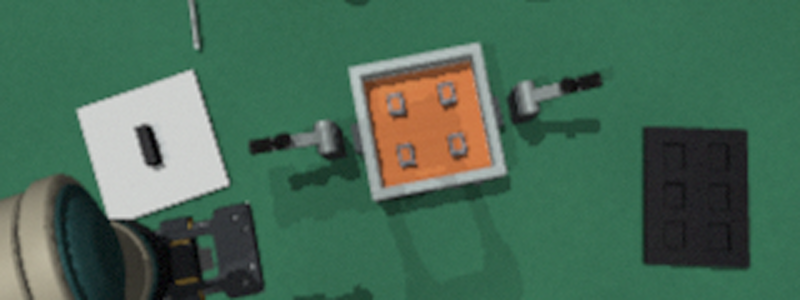

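The picture shows all four modules upright and apart on the copper floor at (396,103), (447,94), (406,154), (457,144), and the tray is empty. The lid centre is now at about (150,145), so it has been knocked about 2.5 cm. I'll re-measure with the arm clear, then grasp it.

Run:
```python
from h import *
r.move_to([.40,-.15,.3],down(0)); gripper_to(.06,45)
ms={}
for c in("top","side"): vision.snapshot(c); ms[c]=region("lid",c)[0]
L,f=fit("lid",{"top":ms["top"]},[.549,.311,.318]); print(L.round(4),f)
print("z check",fit("lid",ms,[*L,0.]))
assert f<.06
q=down(L[2]); r.move_to([.40,.2,.25],q); r.move_to([L[0],L[1],.16],q)
g=r.move_l([L[0],L[1],.0415],vel=.1,guard=8); gripper_to(0,45)
z=telemetry.current_ee_pos()[2]; print("grasp",z,g,telemetry.current_opening())
r.move_l([L[0],L[1],.06],vel=.1); r.hold(.3)
print("lift",telemetry.current_opening(),telemetry.current_wrist_force().round(2))
r.move_l([L[0],L[1],z+.1],vel=.15)
r.move_l([.41,.29,z+.1],rot=q,vel=.15)
r.move_l([.41,.02,z+.1],rot=down(CH[2]),vel=.15)
print(telemetry.current_opening(),telemetry.current_wrist_force().round(2))
for c in("top","side"):
    im=vision.snapshot(c); cv2.imwrite(f"pics/{c}2.png",im[:,:,::-1])
im=vision.snapshot("side")
cv2.imwrite("pics/s2.png",cv2.resize(im[80:300,120:340,::-1],(600,600),interpolation=cv2.INTER_CUBIC)); print(telemetry.current_t(),z)
```

```text
[0.5504 0.311  0.3225] 0.030720232721436425
z check (array([0.55007345, 0.31099985, 0.32336372, 0.00166167]), np.float64(0.18322340842229834))
grasp 0.041497551715219204 False 0.01339477819874455
lift 0.014026242268103123 [ 0.05  1.25 -2.53]
0.01353571304895047 [-0.41 -0.23 -2.42]
49.3083 0.041497551715219204
```

View pics/s2.png

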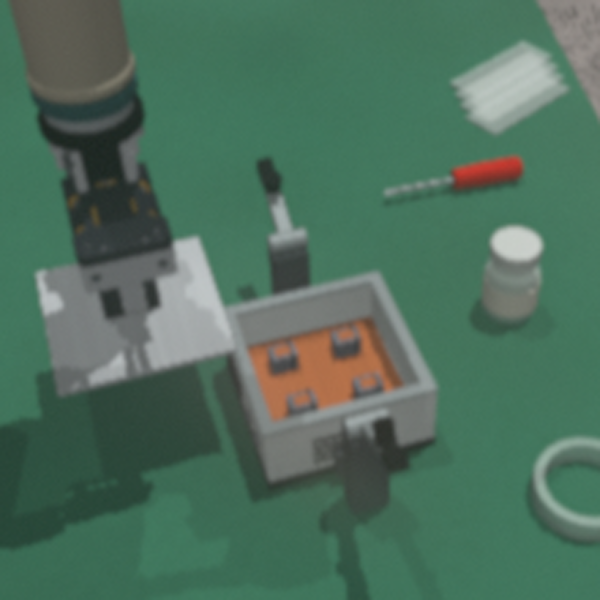

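The lid hangs level and aligned under the gripper at (135,315), with the open well beside it at (335,370). Lowering it on now.

Run:
```python
from h import *
z=.0415; q=down(CH[2]); x,y=CH[:2]
r.move_l([x,y,z+.1],rot=q,vel=.1); r.hold(.2)
print(telemetry.current_opening(),telemetry.current_wrist_force().round(2))
r.move_l([x,y,z+.079],vel=.08)
g=r.move_l([x,y,z+.0675],vel=.02,guard=8)
print("stop lid z",telemetry.current_ee_pos()[2]-z,g,telemetry.current_opening(),telemetry.current_wrist_force().round(2))
if telemetry.current_ee_pos()[2]-z<.0715:
    gripper_to(.05); r.move_l([x,y,.25],vel=.15); r.move_to([.40,-.2,.3],down(0))
ms={}
for c in("top","side"):
    im=vision.snapshot(c); cv2.imwrite(f"pics/{c}3.png",cv2.resize(im[130:290,150:350,::-1],(750,600),interpolation=cv2.INTER_CUBIC)); ms[c]=region("lid",c)[0]
    print(c,models.mark_of("lid",c)[:1])
print(fit("lid",{"top":ms["top"]},[x,y,CH[2],.069]),telemetry.current_t())
```

```text
0.013830014030067134 [-0.08  0.08 -3.13]
stop lid z 0.06895073623538872 True 0.013782079967951066 [-0.94  0.04  4.18]
top [{'at': [0.5616, -0.0171, 0.0666], 'score': 0.9}]
side [{'at': [0.563, -0.0145, 0.0675], 'score': 0.68}]
(array([ 0.57001198, -0.01438237,  0.18096062,  0.04193011]), np.float64(0.02557568673290478)) 55.3333
```

View pics/side3.png

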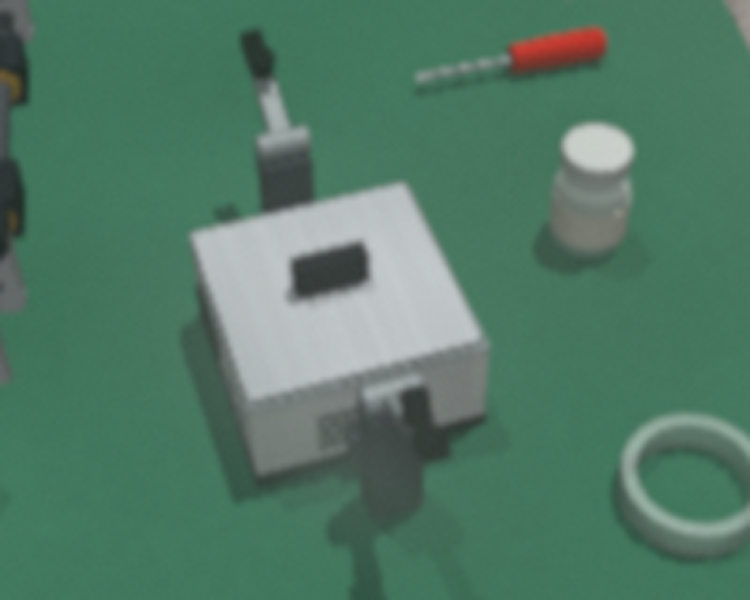

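The lid is flat and flush on the chamber's rim, handle at (330,268), with its height reading 0.069. Next is clampL: grip the sleeve and follow its arc.

```bash
cat >> h.py <<'E'
def gp(a,s):  # TCP pose for clamp grip, s=+1 L, -1 R
    p=xf([0,s*(.112-.072*np.cos(a)),.104+.072*np.sin(a)+.006],CH)[0]; return p
def clamp(s,a0=2.69):
    for yaw in (CH[2]+np.pi/2,CH[2]-np.pi/2):
        q=down(yaw); p=gp(a0,s)
        if all(inverse_kinematics(gp(a,s),q) is not None for a in (a0,1.6,0)): break
    r.move_to(p+[0,0,.12],q); gripper_to(.04,20)
    print("down",r.move_l(p,vel=.1,guard=6)); gripper_to(0,20)
    print("grip",round(telemetry.current_opening(),4),telemetry.current_wrist_force().round(1))
    F=[]
    for a in np.append(np.arange(a0-.1,.02,-.12),[0.]):
        g=r.move_l(gp(a,s),vel=.06,guard=30 if a>.3 else 12); F.append(np.abs(telemetry.current_wrist_force()).max())
        if g: print("guard at",a,telemetry.current_wrist_force()); break
    print("maxF",max(F),"open",telemetry.current_opening(),"a",round(a,3))
    return q
E
python3 - <<'E'
from h import *
q=clamp(1)
r.move_l(gp(0,1)-[0,0,.002],vel=.03,guard=12); print(telemetry.current_ee_pos(),gp(0,1),telemetry.current_wrist_force().round(1))
gripper_to(.034); p=telemetry.current_ee_pos(); r.move_l([p[0],p[1],.24],vel=.1)
r.move_to([.40,-.2,.3],down(0))
for c in("top","side"):
    im=vision.snapshot(c); cv2.imwrite(f"pics/{c}4.png",cv2.resize(im[130:290,150:350,::-1],(750,600),interpolation=cv2.INTER_CUBIC))
    print(c,models.mark_of("clampL_grip",c)[:2])
print(telemetry.current_t())
E
```

```text
down False
grip 0.0141 [-0.1 -0.2  2.1]
maxF 13.053679624102545 open 0.013123100688123206 a 0.0
[0.55988354 0.02401849 0.1109122 ] [0.56001754 0.02436799 0.11      ] [-9.7 -1.9 15.5]
top [{'at': [0.5607, 0.0228, 0.1032], 'score': 0.57}]
side [{'at': [0.5593, 0.0272, 0.1028], 'score': 0.49}]
69.25
```

View pics/side4.png

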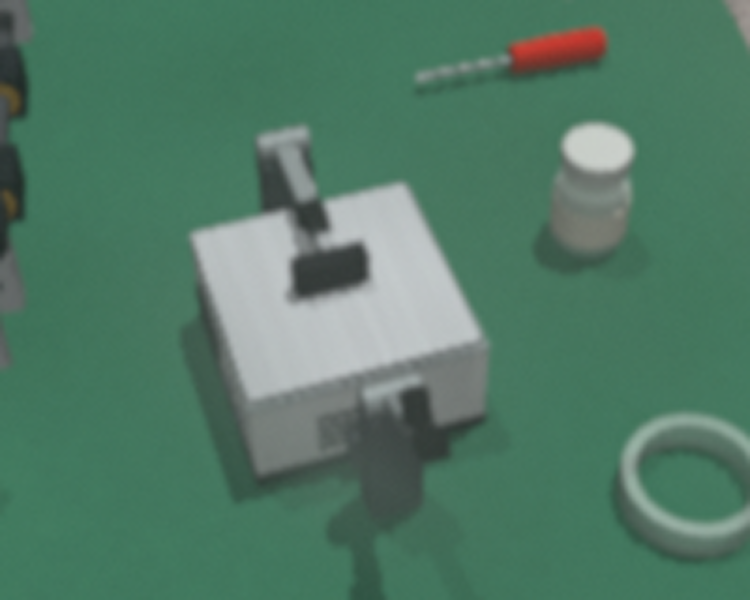

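clampL's bar is level across the lid's rear, from (285,140) to (310,240), and its grip measures 0.103 m high. Next is clampR, then a confirming press on both bars with closed fingers.

Run:
```python
from h import *
q=clamp(-1)
r.move_l(gp(0,-1)-[0,0,.002],vel=.03,guard=12); print(telemetry.current_ee_pos(),gp(0,-1),telemetry.current_wrist_force().round(1))
gripper_to(.034); p=telemetry.current_ee_pos(); r.move_l([p[0],p[1],.24],vel=.1)
gripper_to(0,20)
for s in(-1,1):
    p=gp(0,s); r.move_l([p[0],p[1],.16],vel=.15)
    g=r.move_l([p[0],p[1],.131],vel=.03,guard=10); print("press",s,g,"tip z",telemetry.current_ee_pos()[2]-.025)
    r.move_l([p[0],p[1],.2],vel=.1)
r.move_to([.40,-.2,.3],down(0))
for c in("top","side"):
    im=vision.snapshot(c); cv2.imwrite(f"pics/{c}5.png",cv2.resize(im[130:290,150:350,::-1],(750,600),interpolation=cv2.INTER_CUBIC))
    for n in("clampL_grip","clampR_grip","lid"): print(c,n,models.mark_of(n,c)[:2])
print(telemetry.current_t())
```

```text
down False
grip 0.0136 [-3.8 -0.6  2.2]
maxF 13.967982068093267 open 0.014256156894845521 a 0.0
[ 0.57342235 -0.05303276  0.11005555] [ 0.57418246 -0.05436799  0.11      ] [-7.8 -0.5  0.8]
press -1 True tip z 0.10914682377666432
press 1 True tip z 0.10911981395627543
top clampL_grip [{'at': [0.5728, -0.0554, 0.1024], 'score': 0.3}]
top clampR_grip [{'at': [0.5734, -0.056, 0.1026], 'score': 0.44}]
top lid [{'at': [0.5622, -0.0176, 0.0691], 'score': 0.66}]
side clampL_grip [{'at': [0.5594, 0.0272, 0.1043], 'score': 0.51}]
side clampR_grip [{'at': [0.5751, -0.0593, 0.1051], 'score': 0.63}]
side lid []
88.65
```

View pics/side5.png

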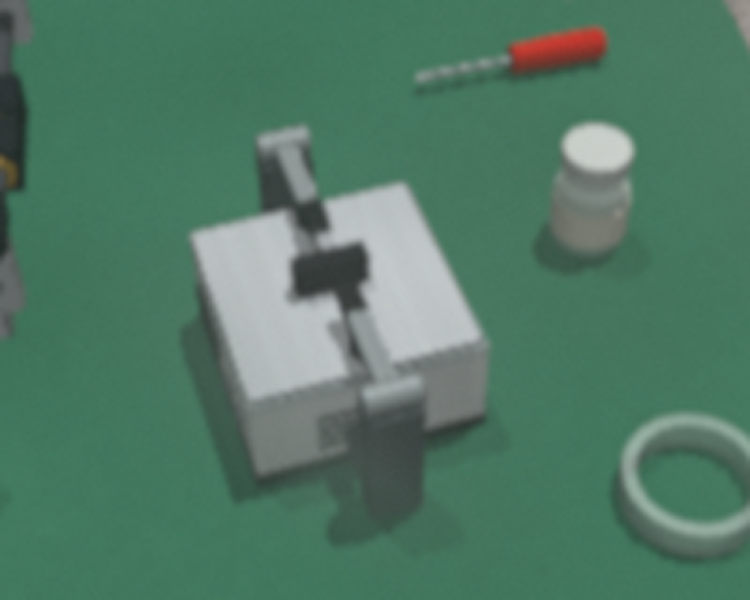

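Both bars are level on the flush lid, L at (305,190) and R at (365,335). Both bar tops felt at 0.109 m, which matches angle 0. Handing in.

```bash
python3 -c "
from h import *
print(r.sign_off())"
```

```text
the job is handed in; nothing more can be done
None
```

I put all four modules on the well floor, seated the lid home on the rim, swung both clamps fully down, and handed the job in at about 89 s; no verdict came back.

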